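# Snap up the sprung stand of a board holder and lay a circuit board on it

### The arm

A 7-joint arm with a two-finger parallel gripper is mounted at the origin on the work surface. World frame = base frame: x ahead of the robot, y to its left, z up, the work surface at z = 0. Lengths are in m, angles in rad, forces in N, time in s.
With the tool pointing down it reaches from about 0.35 to 0.9 m from the base axis. Payload 8.1 kg.
Tool frame: the origin (TCP) lies midway between the tips of the shut fingers; the grasp point (between the pads) lies 19 mm behind it; y points along the fingers, z is the direction in which the jaws open and shut, and the axes are right-handed (so a half turn about y gives the same grasp; the last joint's range is limited). The gripper opens to 92 mm and grips with 3 to 60 N. Pads are 19 mm wide; open, the fingers measure 130 mm over their backs; the gripper's body (75 mm by 190 mm) begins 47 mm behind the grasp point.
Start: joints at [1.176, 0.434, 0.025, 1.573, -0.012, 1.134, -0.075], TCP at [0.18, -0.599, 0.227] pointing down, gripper open.
Joint ranges: [-2.62, 2.62], [-0.44, 2.09], [-1.27, 1.32], [0.08, 2.57], [-1.32, 4.46], [0.12, 2], [-2.74, 2.74]. Speed limits (rad/s): [2.22, 2.22, 3.01, 3.01, 3.14, 3.14, 3.14].

### API

Orientations are given as a unit quaternion [w, x, y, z].
In Python, from station import ctrl gives the robot as it stands.
- The arm moves only by the tool servo_tool, never from a script. Its argument "series" is a list of rows, each a list of 6 numbers: the shift along the tool's x, y, z in m, then the turn, a rotation vector about the tool's x, y, z in degrees. In form: [[tx, ty, tz, ax, ay, az], ...]. A call has 1 to 20 rows; each row is the pose to reach, as a shift and turn from the pose measured when the call began, along the tool's axes at that moment; what a row does not reach only later rows make up. A row lasts 1/8 s, in which the tool goes at most 62.5 mm and 10.7 degrees, less where a joint would pass 70% of its speed; a pose out of reach is approached as far as the arm can. A call with a gripper value outside its range is refused whole. "grip" is the closure, from -1 (fully open) to 1 (shut), set as the call begins (left out, the last holds). The fingers move at their own pace and stop on an object; the grip force is fixed at half the most. Time passes only in rows, so rows that repeat a pose let the fingers close. It gives the time, the measured TCP pose, the force and the opening at its end, in the units of the state.
- ctrl.read_state(): the state, without advancing time (a new reading comes with each control period).
- ctrl.get_image(name): name is "scene" or "side" or "wrist"; returns (picture, depth): 384x512x3 uint8, red, green, blue; 384x512 float32, m along the optical axis (not along the pixel's ray), 0 where there is no reading.
- ctrl.camera_info(name): a dict with "vertical_fov" (degrees; the focal length in pixels is half the picture's height over the tangent of half this angle, whatever the lens; pixels are square), "cx", "cy" (the principal point, pixels), "k1" (the pictures are not rectified: a ray, as slopes to the right and down, at radius r is drawn at 1 + k1 r^2 times it, then the intrinsics apply), "xyz" and "rotation" of the camera in the world. Camera axes: x right, y up, looking along -z (the intrinsics and any distortion apply to the point x, -y, -z); pixel columns grow to the right and rows downward; lengths in m; the calibration is good to about 2 mm. A picture is of the moment at which its call begins: read the wrist's pose just before it. camera_info takes no time and is no camera call; for the wrist camera it gives the pose at the moment of the call.
- ctrl.sign_off(): hands the job in, once; it reports no verdict.
Trained networks look in the newest picture that a camera, given by its name, has taken for a name from the list of things; names that differ only in an ending like _2 or _b are one class to them, and where a whole thing is asked for, a point or a joint stands for the part that bears it (a point fixed in the world has none). Each returns a list of dicts, best first, with "confidence" (0 to 1); they miss things now and then, are a little off and sometimes report something else, mostly with a low value. They report only what shows in the picture. A call takes as long as a camera call.
- ctrl.look_for(name, camera): "box" ([left, top, right, bottom] in pixels, round what is visible of it).
- ctrl.trace(name, camera): "mask" (384x512 bool, what is visible of it) and "box" ([left, top, right, bottom] in pixels, round what is visible of it).
- ctrl.place_of(name, camera): "point" ([column, row] in pixels: a listed point, or the origin of a listed thing).
The state is a dict: "clock": time; "joint_pos": joint angles; "joint_vel": joint speeds; "joint_torque": joint torques, N m; "eef_pos": TCP position; "orientation": TCP orientation; "force": force on the tool from outside, world axes, zero at the start; "ft_torque": the same for the moment, N m; "grip_width": finger opening in m.
Only numpy, scipy, OpenCV 4.12 (cv2) and the standard library are available. Lean on these libraries where they do the work, as an engineer would, in place of code of your own. Each camera call takes 0.05 s, during which the arm holds its last target. There are 200 camera calls.

### The job

Get the board holder ready and load it: gently press the stand's pedal down until the sprung stand goes over centre and snaps up against its stop, taking care not to force it against the stop. Then pick the blue circuit board up by its black heat sink and lay it level on the stand and the rail's ledge, ports towards the pedal, centred, with its plain edge slid up against the rail's upstand, and let go. Set things down gently and leave the other things on the bench where they are.

Things in the scene. Friction and masses are not known exactly. Their poses are not given: they have to be found in the camera images.
- holder: Board holder, screwed to the bench: base plate 270 x 140 x 8 mm, origin on the bench under its middle; x points from the pedal end to the rail, z up. The stand's stop setting differs each time and is not measured: at rest the pedal points 27 to 61 degrees up from level (legs 63 to 29), all its travel shifting with it. It is damaged by more than 14 N from the fingers, or 20 N from the board.
- rail_seat (a point): Middle of the corner where the rail's ledge meets its upstand: at holder x = 70 mm, 100.5 mm above the bench; axes as the holder's. The ledge (top face at this height) reaches 20 mm from here towards the stand and is 130 mm long along y; the upstand behind is 16 mm high.
- stand_hinge (a point): Middle of the stand's cross hinge, 25 mm to -x of the holder's origin, 56 mm above the bench; axes as the holder's. Steel rocker: on the -x side a flat pedal, 46 wide, 6 thick, its mid-plane through the hinge axis, 36 to 82 mm from it; on the rail side, at a right angle to the pedal, two legs with a rubber cross bar (10 thick, 68 long) 40 mm from the axis.
- stand (a joint): Stand angle from its rest stop, rad; grows as the pedal goes down and the legs rise. 0 = legs down, over-centre at 0.94, 1.04 = snapped up (bar top then 94 to 101 mm above the bench). The spring resists with 0.47 N m for the first half (7 N square to the pedal near its end), falling to none at over-centre, then pulls the pedal away from you. Does not tell the stop setting.
- board_grip (a point): Centre of the board's black finned heat sink, 21 mm above the board's underside, over the board's middle; x points to the plain edge, z up. Heat sink 60 (x) x 40 (y, grip across this) x 32 mm high on the board's top face. Board 140 (x) x 110 (y) x 5 mm, 0.2 to 0.5 kg, flat on a 3 mm grey mat; silvery port blocks 14 mm high along its -x edge.
- board_edge (a point): Middle of the board's plain (+x) edge, at the board's underside, 70 mm from the board's centre. Axes as the board's.
- module: Bystander: green memory module 24 x 110 x 6 mm lying on the mat at the board's port side. Origin at its underside.
- chip_tray: Bystander: black divided tray 90 x 60 x 22 mm between holder and mat. Origin at its underside.
- flux: Bystander: small bottle, 38 mm across, 75 mm high, between holder and mat. Origin at its underside.
- driver: Bystander: screwdriver lying between holder and mat, at the far side.
- meter: Bystander: red hand-held meter 190 x 90 x 45 mm lying at the right of the bench. Origin at its underside.
- jar: Bystander: jar 60 mm across, 60 mm high, at the left of the bench. Origin at its underside.

How it is judged:
On the way, in this order (a step that is already met when the one before it is completed fails the run):
1. the stand has snapped over and rests at its upper stop (value of joint stand above 1 rad), for 0.2 s.
2. the board is lifted off the mat (height (world z) of board_grip above 0.06 m), for 0.2 s.
At the end, for the whole second after the job is handed in: Stand up at its stop (joint above 1.0); board released at rest on bar and ledge, level within 0.1 rad, plain edge on the ledge (underside 96 to 106 mm up) within 5.5 mm of the upstand, centred within 15 mm, square within 0.12 rad, ports towards the pedal (value of joint stand above 1 rad and x of board_edge in the frame of holder between 0.0645 and 0.073 m and y of board_edge in the frame of holder between -0.015 and 0.015 m and z of board_edge in the frame of holder between 0.096 and 0.106 m and angle between the x axis of board_grip and the x axis of holder, either way round below 0.12 rad and x of board_grip in the frame of holder below 0.02 m and angle between board_grip's own z axis and vertical below 0.1 rad and velocity of joint stand below 0.1 rad/s); the robot touches nothing.
It fails at once if the fingers press on the holder or its stand with more than 14 N (contact force between the fingers and holder above 14 N).
It fails at once if more than 20 N on the holder or its stand (contact force between anything else and holder above 20 N).
It fails at once if a bystander is moved by more than 30 mm (distance of any of module, chip_tray, flux, driver, meter, jar from where it was at the start of the episode above 0.03 m).
It also fails if it takes over 72 s, if anything falls off the work surface, if the arm or the gripper's body presses on something with over 40 N, if the wrist force passes 120 N, or if a joint passes its speed limit or range.

## Working session

There is one attempt and no reset: what is moved stays moved. The work goes in short steps, Python scripts to look and compute and a tool call to move; the robot and the scene stay as the last step left them, time stands still between calls to the robot, and variables do not carry over. Pictures are saved under pics/ and viewed, about 8 in all and at most 12, crops included, and the job is handed in when it is done.

Besides the shell and the picture viewer there is one more tool, called after "Call:" as a command line: name --pt "numbers of a row" for each row, then --argument value for the rest. servo_tool: Moves the arm, as the interface text tells. Its arguments: {"type":"object","properties":{"series":{"type":"array","items":{"type":"array","items":{"type":"number"}}},"grip":{"type":"number"}},"required":["series"]}

```bash
ls; mkdir -p pics
cat > h.py <<'E'
import numpy as np, cv2
from scipy.spatial.transform import Rotation as R
from station import ctrl
def rot(ci):
    r=np.array(ci["rotation"],float)
    return r if r.shape==(3,3) else R.from_quat(np.r_[r[1:],r[0]]).as_matrix()
def K(ci):
    f=192/np.tan(np.radians(ci["vertical_fov"])/2)
    return np.array([[f,0,ci["cx"]],[0,f,ci["cy"]],[0,0,1]]),np.array([ci["k1"],0,0,0,0.])
def rays(uv,ci):
    k,d=K(ci); p=cv2.undistortPoints(np.array(uv,float).reshape(-1,1,2),k,d).reshape(-1,2)
    return np.c_[p[:,0],-p[:,1],-np.ones(len(p))]@rot(ci).T
def at_z(uv,ci,z):
    d=rays(uv,ci); o=np.array(ci["xyz"]); return o+d*((z-o[2])/d[:,2])[:,None]
def at_depth(uv,ci,dep): return np.array(ci["xyz"])+rays(uv,ci)*np.array(dep).reshape(-1,1)
def cloud(dep,ci):
    v,u=np.mgrid[0:384,0:512]; uv=np.c_[u.ravel(),v.ravel()]
    return at_depth(uv,ci,dep.ravel()).reshape(384,512,3)
def proj(P,ci):
    k,d=K(ci); q=(np.atleast_2d(P)-ci["xyz"])@rot(ci); q=q*[1,-1,-1]
    return cv2.projectPoints(q,np.zeros(3),np.zeros(3),k,d)[0].reshape(-1,2)
def toolR(): 
    q=np.array(ctrl.read_state()["orientation"]); return R.from_quat(np.r_[q[1:],q[0]])
E
python3 - <<'E'
from h import *
s=ctrl.read_state(); print(s["clock"],s["eef_pos"],toolR().as_matrix().round(3).tolist(),s["grip_width"])
ims=[]
for c in ["scene","side"]:
    im,d=ctrl.get_image(c); ci=ctrl.camera_info(c); np.savez(f"{c}.npz",im=im,d=d); print(c,ci)
    cv2.imwrite(f"pics/{c}0.png",im[:,:,::-1])
    for n in ["holder","rail_seat","stand_hinge","board_grip","board_edge","module","chip_tray","flux"]:
        r=ctrl.place_of(n,c)
        for x in r[:1]:
            u,v=x["point"]; iu,iv=int(np.clip(u,0,511)),int(np.clip(v,0,383))
            z={"rail_seat":.1005,"stand_hinge":.056,"board_grip":.024,"board_edge":.003}.get(n,0)
            print(n,round(x["confidence"],2),np.round(x["point"],1),"z-plane",at_z([[u,v]],ci,z).round(4)[0],"dep",at_depth([[u,v]],ci,[d[iv,iu]]).round(3)[0])
E
```

```text
pics
0.0 [ 0.17957266 -0.59807824  0.22593327] [[-0.958, -0.001, 0.288], [-0.288, 0.002, -0.958], [0.0, -1.0, -0.002]] 0.09181700219830827
scene {'vertical_fov': 49.76990986745314, 'cx': 252.00832594383644, 'cy': 189.9628905333741, 'k1': 0.01126734373891044, 'xyz': array([1.16694262, 0.28685654, 1.24689095]), 'rotation': array([0.50470165, 0.13532489, 0.22110222, 0.82345445])}
holder 0.62 [315.4 226.5] z-plane [0.5537 0.2095 0.    ] dep [0.606 0.216 0.106]
rail_seat 0.92 [309.5 229.2] z-plane [0.6196 0.2033 0.1005] dep [0.623 0.204 0.107]
stand_hinge 0.89 [319.4 213.5] z-plane [0.5328 0.2067 0.056 ] dep [0.507 0.203 0.007]
board_grip 0.7 [198.7 188.2] z-plane [ 0.6133 -0.2003  0.024 ] dep [ 0.62  -0.195  0.038]
board_edge 0.75 [187.8 205.5] z-plane [ 0.6793 -0.2068  0.003 ] dep [ 0.682 -0.204  0.01 ]
module 0.76 [228.3 160.8] z-plane [ 0.4545 -0.173   0.    ] dep [ 0.461 -0.169  0.012]
chip_tray 0.91 [272.2 169.7] z-plane [ 0.4169 -0.0145  0.    ] dep [ 0.429 -0.01   0.02 ]
flux 0.54 [259.7 196.5] z-plane [ 0.5356 -0.0054  0.    ] dep [0.551 0.002 0.03 ]
side {'vertical_fov': 53.7496
[... 205 characters left out ...]
8992952 ])}
holder 0.91 [215.5 281.2] z-plane [0.5485 0.2143 0.    ] dep [0.524 0.24  0.062]
rail_seat 0.69 [192.5 246.2] z-plane [0.6186 0.204  0.1005] dep [0.618 0.205 0.102]
stand_hinge 0.96 [219.9 273.6] z-plane [0.529  0.2135 0.056 ] dep [0.549 0.192 0.007]
board_grip 0.62 [274.5 172.3] z-plane [ 0.6105 -0.213   0.024 ] dep [ 0.602 -0.198  0.041]
board_edge 0.59 [254.9 171.4] z-plane [ 0.6807 -0.2005  0.003 ] dep [ 0.681 -0.201  0.003]
module 0.69 [305.2 203. ] z-plane [ 0.468  -0.1641  0.    ] dep [ 0.465 -0.156  0.01 ]
chip_tray 0.68 [295.2 244.3] z-plane [ 0.4204 -0.0055  0.    ] dep [ 0.42  -0.004  0.002]
flux 0.52 [259.4 230.9] z-plane [0.5353 0.0075 0.    ] dep [0.525 0.024 0.026]
```

Run:
```python
from h import *
a=[]
for c in ["scene","side"]:
    f=np.load(c+".npz"); ci=ctrl.camera_info(c); P=cloud(f["d"],ci); im=f["im"].astype(int)
    ok=(f["d"]>0)
    hol=ok&(abs(P[...,0]-.55)<.22)&(abs(P[...,1]-.21)<.15)
    m=hol&(abs(P[...,2]-.1165)<.004)
    def rect(m,n):
        q=P[m][:,:2].astype(np.float32); 
        if len(q)>10: print(c,n,len(q),cv2.minAreaRect(q), P[m][:,2].mean().round(4))
    rect(m,"upstand"); rect(hol&(abs(P[...,2]-.1005)<.003),"ledge"); rect(hol&(abs(P[...,2]-.008)<.003),"base")
    b=ok&(abs(P[...,0]-.61)<.13)&(abs(P[...,1]+.2)<.12)
    rect(b&(abs(P[...,2]-.043+.003)<.004),"sinktop"); 
    blue=b&(im[...,2]>im[...,0]+40)&(im[...,2]>im[...,1]+10); rect(blue,"blue")
    # pedal: points in holder with hx in [-.11,-.04]
    H=np.array([.551,.212]); x=np.array([np.cos(-.06),np.sin(-.06)]); y=np.array([-x[1],x[0]])
    hx=(P[...,:2]-H)@x; hy=(P[...,:2]-H)@y
    for lo in np.arange(-.13,.03,.01):
        mm=ok&(hx>lo)&(hx<lo+.01)&(abs(hy)<.02)
        if mm.any(): print(c,lo.round(3),np.percentile(P[mm][:,2],[10,50,90,100]).round(3),end=';')
    print()
    a.append(f["im"][:,:,::-1])
cv2.imwrite("pics/both.png",cv2.resize(np.hstack([a[0][90:300,120:420],a[1][90:340,120:420][:210]]),None,fx=1.33,fy=1.33))
cv2.imwrite("pics/both2.png",np.vstack([cv2.resize(a[0][130:290,130:400],(800,474))]))
cv2.imwrite("pics/side_c.png",cv2.resize(a[1][130:340,130:370],(680,595)))
```

```text
scene upstand 142 ((0.553704023361206, 0.2115682065486908), (0.12856212258338928, 0.14600804448127747), 87.03604125976562) 0.1167
scene ledge 193 ((0.5584074258804321, 0.2119443714618683), (0.12870904803276062, 0.1368832290172577), 86.7863998413086) 0.1008
scene base 1965 ((0.5502579808235168, 0.21019673347473145), (0.2987619936466217, 0.4390873312950134), 89.8677978515625) 0.0079
scene sinktop 161 ((0.6140312552452087, -0.20873361825942993), (0.04246652126312256, 0.06285379081964493), 82.35921478271484) 0.0399
scene blue 520 ((0.6164512634277344, -0.2063674032688141), (0.10873419046401978, 0.13700860738754272), 83.62992095947266) 0.0116
scene -0.13 [0.006 0.008 0.01  0.01 ];scene -0.12 [0.008 0.01  0.011 0.011];scene -0.11 [0.01  0.011 0.011 0.011];scene -0.1 [0.006 0.008 0.012 0.013];scene -0.09 [0.007 0.009 0.012 0.013];scene -0.08 [0.008 0.014 0.125 0.128];scene -0.07 [0.01  0.113 0.122 0.127];scene -0.06 [0.096 0.103 0.112 0.117];scene -0.05 [0.008 0.088 0.097 0.099];scene -0.04 [0.059 0.072 0.078 0.079];scene -0.03 [0.008 0.059 0.066 0.074];scene -0.02 [0.006 0.009 0.014 0.065]
[... 605 characters left out ...]
.07754516601562) 0.039
side blue 357 ((0.61414635181427, -0.20516633987426758), (0.1149141862988472, 0.13918648660182953), 84.09910583496094) 0.0083
side -0.13 [0.006 0.008 0.01  0.012];side -0.12 [0.005 0.007 0.01  0.012];side -0.11 [0.006 0.008 0.009 0.011];side -0.1 [0.006 0.008 0.01  0.013];side -0.09 [0.006 0.008 0.009 0.011];side -0.08 [0.006 0.009 0.124 0.126];side -0.07 [0.005 0.008 0.12  0.123];side -0.06 [0.006 0.009 0.104 0.11 ];side -0.05 [0.006 0.008 0.091 0.095];side -0.04 [0.006 0.009 0.068 0.077];side -0.03 [0.006 0.038 0.062 0.066];side -0.02 [0.005 0.007 0.01  0.013];side -0.0 [0.006 0.081 0.084 0.086];side 0.01 [0.005 0.008 0.011 0.083];side 0.02 [0.005 0.007 0.009 0.01 ];
```

View pics/scene0.png

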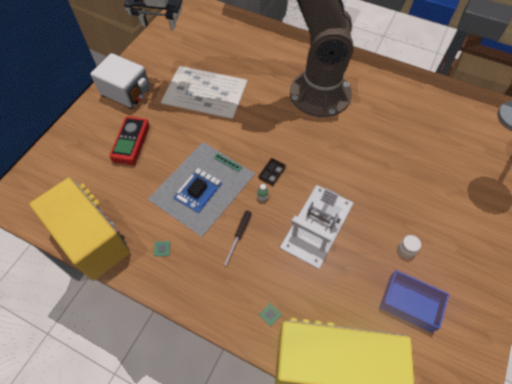

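View pics/side_c.png

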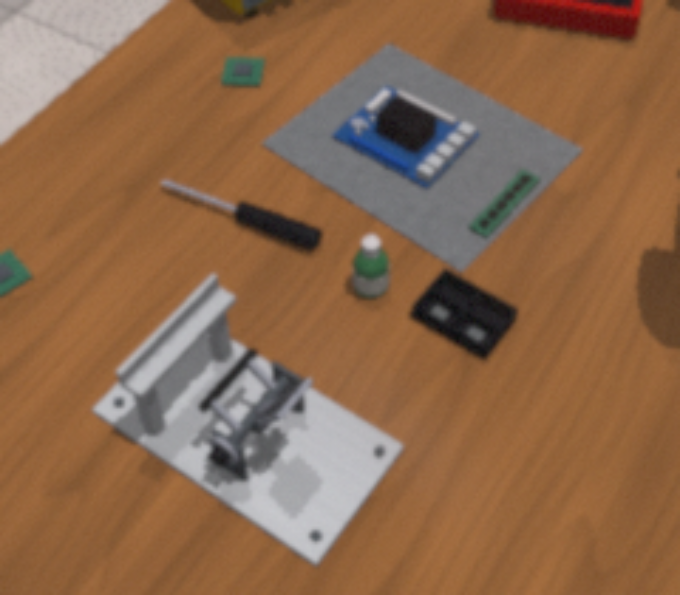

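Call:
servo_tool --pt "-0.33 -0.154 -0.264 0 10 0" --pt "-0.33 -0.154 -0.264 0 20 0" --pt "-0.33 -0.154 -0.264 0 20 0" --pt "-0.33 -0.154 -0.264 0 20 0" --pt "-0.33 -0.154 -0.264 0 20 0" --pt "-0.33 -0.154 -0.264 0 20 0" --pt "-0.33 -0.154 -0.264 0 20 0" --pt "-0.509 -0.134 -0.686 0 20 0" --pt "-0.509 -0.134 -0.686 0 20 0" --pt "-0.509 -0.134 -0.686 0 20 0" --pt "-0.509 -0.134 -0.686 0 20 0" --pt "-0.509 -0.134 -0.686 0 20 0" --pt "-0.509 -0.134 -0.686 0 20 0" --pt "-0.509 -0.134 -0.686 0 20 0" --pt "-0.509 -0.134 -0.686 0 20 0" --pt "-0.509 -0.134 -0.686 0 20 0" --pt "-0.509 -0.134 -0.686 0 20 0" --grip 1

```text
clock: 3.02
eef_pos: [0.4701, 0.2038, 0.3606]
orientation: [0.021, -0.021, -0.707, 0.707]
force: [-1.0, 0.3, -0.3]
grip_width: 0.0003
```

Run:
```python
from h import *
s=ctrl.read_state(); print(s["clock"],s["eef_pos"],toolR().as_matrix().round(3).tolist())
ci=ctrl.camera_info("wrist"); im,d=ctrl.get_image("wrist"); np.savez("w1.npz",im=im,d=d); print(ci)
for n,z in [("holder",0),("rail_seat",.1005),("stand_hinge",.056)]:
    for x in ctrl.place_of(n,"wrist")[:1]: print(n,x["confidence"],x["point"],at_z([x["point"]],ci,z).round(4))
P=cloud(d,ci); ok=d>0
def rect(m,n):
    if m.sum()>20: print(n,m.sum(),cv2.minAreaRect(P[m][:,:2].astype(np.float32)),P[m][:,2].mean().round(4))
reg=ok&(abs(P[...,0]-.61)<.05)&(abs(P[...,1]-.21)<.1)
rect(reg&(abs(P[...,2]-.1165)<.003),"up"); rect(reg&(abs(P[...,2]-.1005)<.003),"ledge")
grey=(im.max(2).astype(int)-im.min(2)<30)&ok&(abs(P[...,0]-.55)<.17)&(abs(P[...,1]-.21)<.11)&(P[...,2]>.004)
rect(grey,"all")
H=np.array([.551,.2095]); t=-.06; x=np.array([np.cos(t),np.sin(t)]); y=np.array([-x[1],x[0]])
hx=(P[...,:2]-H)@x; hy=(P[...,:2]-H)@y
m=ok&(abs(hy)<.018)&(hx<-.045)&(hx>-.1)&(P[...,2]>.07)
print(np.polyfit(hx[m],P[m][:,2],1),m.sum(),hx[m].min(),P[m][:,2].max())
cv2.imwrite("pics/w1.png",im[:,:,::-1])
```

```text
3.025 [0.47011497 0.20384136 0.36061927] [[-0.998, -0.0, -0.058], [0.058, -0.001, -0.998], [0.0, -1.0, 0.001]]
{'vertical_fov': 68.41381082677944, 'cx': 252.22313852748064, 'cy': 191.01108368144227, 'k1': -0.04585901148756955, 'xyz': array([0.53610142, 0.20056245, 0.51885684]), 'rotation': array([-0.68088101,  0.08786587, -0.09275427,  0.72116384])}
holder 0.77 [242.1, 111.8] [[0.5465 0.2177 0.    ]]
rail_seat 0.97 [244.6, 56.0] [[0.6187 0.2061 0.1005]]
stand_hinge 0.98 [243.0, 124.1] [[0.5263 0.2157 0.056 ]]
up 550 ((0.6225327253341675, 0.2095443457365036), (0.12820324301719666, 0.0068952180445194244), 86.79519653320312) 0.1165
ledge 1518 ((0.6091943383216858, 0.21115177869796753), (0.1293937712907791, 0.02130930684506893), 86.80299377441406) 0.1007
all 75447 ((0.5435330271720886, 0.19981840252876282), (0.17286370694637299, 0.2679671049118042), 86.53604125976562) 0.3861
[1.61635425 0.538206  ] 22228 -0.09136424808980058 0.47934826477272763
```

View pics/w1.png

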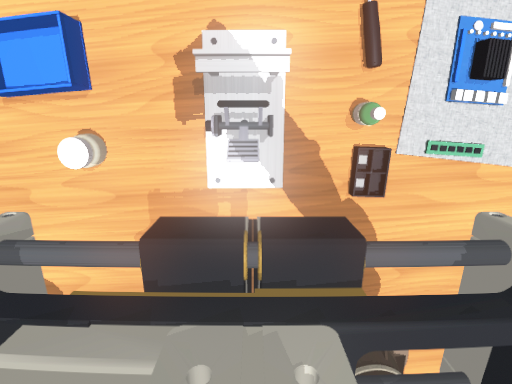

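Run:
```python
from h import *
H=np.array([.5493,.212]); t=-.057; x=np.array([np.cos(t),np.sin(t)]); y=np.array([-x[1],x[0]])
import sys
for c,fn in [("scene","scene"),("side","side"),("wrist","w1")]:
    f=np.load(fn+".npz"); P=cloud(f["d"],ctrl.camera_info(c)); ok=f["d"]>0
    hx=(P[...,:2]-H)@x; hy=(P[...,:2]-H)@y; z=P[...,2]
    m=ok&(abs(hy)<.019)&(hx<-.05)&(hx>-.1)&(z>.07)&(z<.14)
    q=np.c_[hx[m],z[m]]; l=cv2.fitLine(q.astype(np.float32),cv2.DIST_HUBER,0,.001,.001).ravel()
    n=np.array([l[1],-l[0]]); n*=np.sign(n[0])
    print(c,m.sum(),"ang",np.degrees(np.arctan2(-l[1]*np.sign(l[0]),abs(l[0]))),"offset from hinge",(l[2:]-[-.025,.056])@n, "r range",np.hypot(*(q-[-.025,.056]).T).max(),q[:,1].max(),q[:,0].min(),"hy",np.percentile(hy[m],[1,99]))
    b=ok&(abs(hy)<.04)&(hx>-.012)&(hx<.025)&(z>.06)
    b&=z<.11
    print(" bar top",np.percentile(z[b],[90,98]),np.median(hx[b]),np.percentile(hy[b],[1,99]))
```

```text
scene 132 ang 56.345325 offset from hinge 0.0015223957924890286 r range 0.08489165169819929 0.1276563917456328 -0.07401403529720353 hy [-0.01833958  0.01842182]
 bar top [0.0866485  0.09004582] 0.008149597775460633 [-0.03576628  0.03664605]
side 76 ang 51.066505 offset from hinge 0.007621774107518542 r range 0.08378501265232996 0.1261995782734071 -0.07345811675978241 hy [-0.01795272  0.01868939]
 bar top [0.08432734 0.08559726] 0.0051205252016879145 [-0.03622202  0.03852329]
wrist 498 ang 52.90023 offset from hinge 0.005424079143030361 r range 0.08412284572705774 0.12603294832121836 -0.07384737938129926 hy [-0.01804322  0.01881318]
 bar top [0.08505524 0.08587743] 0.006844904086457961 [-0.03618221  0.03814698]
```

Call:
servo_tool --pt "-0.035 0.05 -0.0127 0 0 0" --pt "-0.035 0.1 -0.0127 0 0 0" --pt "-0.035 0.15 -0.0127 0 0 0" --pt "-0.035 0.2 -0.0127 0 0 0" --pt "-0.035 0.22 -0.0127 0 0 0" --pt "-0.035 0.237 -0.0127 0 0 0" --pt "-0.035 0.237 -0.0127 0 0 0" --pt "-0.035 0.237 -0.0127 0 0 0"

```text
clock: 4.22
eef_pos: [0.5067, 0.2143, 0.125]
orientation: [-0.02, 0.022, 0.707, -0.707]
force: [-0.1, 0.3, -0.0]
grip_width: 0.0006
```

Run:
```python
from h import *
s=ctrl.read_state(); print(s["clock"],s["eef_pos"],s["force"],toolR().as_matrix().round(4).tolist())
H=np.array([.5493,.212]); t=-.057; Rh=np.array([[np.cos(t),-np.sin(t),0],[np.sin(t),np.cos(t),0],[0,0,1]])
e=np.array(s["eef_pos"]); print("h",Rh.T@(e-[*H,0]))
T=toolR().as_matrix(); rows=[]
for p in np.radians([62,59,56,53,50,47,44,41,38,35,32,29,26,23,20,17,14,11,8,5,3,1,0,-1,-2,-3,-4]):
    r=.073
    C=np.array([-.025-r*np.cos(p)+.003*np.sin(p)+.0095,0,.056+r*np.sin(p)+.003*np.cos(p)])
    w=Rh@C+[*H,0]; print(round(np.degrees(p)),(T.T@(w-e)).round(4).tolist())
```

```text
4.225 [0.50673733 0.21427087 0.12496964] [-0.09515693  0.27856772 -0.04648574] [[-0.9982, 0.002, -0.0597], [0.0597, 0.0002, -0.9982], [-0.002, -1.0, -0.0003]]
h [-0.04262291 -0.00015757  0.12496964]
62 [0.0045, 0.0031, -0.0001]
59 [0.0079, 0.0048, -0.0001]
56 [0.0112, 0.0067, -0.0001]
53 [0.0144, 0.0088, -0.0001]
50 [0.0175, 0.0111, -0.0001]
47 [0.0205, 0.0135, -0.0001]
44 [0.0233, 0.0161, -0.0001]
41 [0.026, 0.0188, -0.0001]
38 [0.0286, 0.0216, -0.0001]
35 [0.031, 0.0246, -0.0001]
32 [0.0333, 0.0277, -0.0001]
29 [0.0353, 0.0309, -0.0001]
26 [0.0372, 0.0342, -0.0]
23 [0.039, 0.0376, -0.0]
20 [0.0405, 0.0411, -0.0]
17 [0.0419, 0.0447, -0.0]
14 [0.0431, 0.0483, -0.0]
11 [0.0441, 0.052, -0.0]
8 [0.0449, 0.0557, -0.0]
5 [0.0455, 0.0595, -0.0]
3 [0.0457, 0.0621, -0.0]
1 [0.0459, 0.0646, -0.0]
0 [0.046, 0.0659, -0.0]
-1 [0.0461, 0.0672, -0.0]
-2 [0.0461, 0.0684, -0.0]
-3 [0.0461, 0.0697, -0.0]
-4 [0.0461, 0.071, -0.0]
```

First press down to ~38° and check the force.

Call:
servo_tool --pt "0.0045 0.003 0 0 0 0" --pt "0.008 0.005 0 0 0 0" --pt "0.0112 0.0067 0 0 0 0" --pt "0.0128 0.0078 0 0 0 0" --pt "0.0144 0.0088 0 0 0 0" --pt "0.016 0.01 0 0 0 0" --pt "0.0175 0.0111 0 0 0 0" --pt "0.019 0.0123 0 0 0 0" --pt "0.0205 0.0135 0 0 0 0" --pt "0.0219 0.0148 0 0 0 0" --pt "0.0233 0.0161 0 0 0 0" --pt "0.026 0.0188 0 0 0 0"

```text
clock: 5.72
eef_pos: [0.4821, 0.2159, 0.1069]
orientation: [-0.02, 0.023, 0.707, -0.706]
force: [3.0, -1.3, 5.9]
grip_width: 0.0008
```

Call:
servo_tool --pt "0.0028 0.002 0 0 0 0" --pt "0.004 0.0035 0 0 0 0" --pt "0.0053 0.005 0 0 0 0" --pt "0.0065 0.0065 0 0 0 0" --pt "0.0077 0.0081 0 0 0 0" --pt "0.0088 0.0097 0 0 0 0" --pt "0.0098 0.0113 0 0 0 0" --pt "0.0108 0.013 0 0 0 0" --pt "0.0117 0.0146 0 0 0 0" --pt "0.0126 0.0163 0 0 0 0" --pt "0.0135 0.018 0 0 0 0" --pt "0.0142 0.0198 0 0 0 0" --pt "0.015 0.0216 0 0 0 0" --pt "0.0156 0.0234 0 0 0 0" --pt "0.0162 0.0252 0 0 0 0" --pt "0.0172 0.029 0 0 0 0" --pt "0.0182 0.0327 0 0 0 0" --pt "0.0188 0.0364 0 0 0 0"

```text
clock: 7.98
eef_pos: [0.4629, 0.2171, 0.0699]
orientation: [-0.02, 0.022, 0.707, -0.707]
force: [1.1, -0.4, 1.1]
grip_width: 0.0004
```

Call:
servo_tool --pt "0.0005 0.002 0 0 0 0" --pt "0.0009 0.004 0 0 0 0" --pt "0.001 0.0055 0 0 0 0" --pt "0.0012 0.007 0 0 0 0" --pt "0.0013 0.0085 0 0 0 0" --pt "0.0013 0.0095 0 0 0 0" --pt "0.0013 0.0105 0 0 0 0" --pt "0.0013 0.011 0 0 0 0"

```text
clock: 8.98
eef_pos: [0.4616, 0.2172, 0.0589]
orientation: [-0.02, 0.023, 0.707, -0.707]
force: [0.5, -0.4, 0.2]
grip_width: 0.0004
```

```bash
cat > st.py <<'E'
from h import *
H=np.array([.5493,.212]); t=-.057; x=np.array([np.cos(t),np.sin(t)]); y=np.array([-x[1],x[0]])
s=ctrl.read_state(); print(s["clock"],s["eef_pos"],s["force"])
for c in ["side","scene"]:
    im,d=ctrl.get_image(c); P=cloud(d,ctrl.camera_info(c)); cv2.imwrite(f"pics/{c}_{s['clock']:.1f}.png",im[:,:,::-1])
    hx=(P[...,:2]-H)@x; hy=(P[...,:2]-H)@y; z=P[...,2]; b=(d>0)&(abs(hy)<.035)&(hx>-.05)&(hx<.03)&(z>.07)&(z<.11)
    print(c,b.sum(),"bar top",np.percentile(z[b],[50,90,98]).round(4),np.median(hx[b]).round(4))
E
python3 st.py
```

```text
8.975 [0.46161242 0.21717837 0.05885054] [ 0.46032545 -0.40835119  0.22348563]
side 31 bar top [0.0996 0.1015 0.1035] -0.0282
scene 91 bar top [0.0995 0.1035 0.1054] -0.0251
```

Call:
servo_tool --pt "0 0.001 0 0 0 0" --pt "0 0.002 0 0 0 0" --pt "0 0.0025 0 0 0 0"

```text
clock: 9.45
eef_pos: [0.4616, 0.2172, 0.0563]
orientation: [-0.02, 0.022, 0.707, -0.707]
force: [0.3, -0.4, 0.1]
grip_width: 0.0004
```

```bash
python3 st.py
```

```text
9.45 [0.46156444 0.21715702 0.05628218] [ 0.29416017 -0.38932731  0.1157784 ]
side 31 bar top [0.0995 0.1011 0.1022] -0.0287
scene 89 bar top [0.1    0.1036 0.1061] -0.0252
```

Call:
servo_tool --pt "0 -0.05 0 0 0 0" --pt "0 -0.11 0 0 0 0" --pt "0 -0.17 0 0 0 0" --pt "-0.01 -0.22 0.02 0 0 0" --pt "-0.09 -0.22 0.41 0 0 0" --pt "-0.09 -0.22 0.41 0 0 0" --pt "-0.09 -0.22 0.41 0 0 0" --pt "-0.09 -0.22 0.41 0 0 0" --pt "-0.09 -0.22 0.41 0 0 0" --pt "-0.09 -0.22 0.41 0 0 0" --pt "-0.09 -0.22 0.41 0 0 0" --pt "-0.09 -0.22 0.41 0 0 0" --pt "-0.09 -0.22 0.41 0 0 0" --grip -1

```text
clock: 11.18
eef_pos: [0.526, -0.1962, 0.2763]
orientation: [-0.02, 0.022, 0.707, -0.706]
force: [0.9, 0.3, -0.1]
grip_width: 0.0918
```

Run:
```python
import runpy; runpy.run_path("st.py")
from h import *
s=ctrl.read_state(); e=np.array(s["eef_pos"])
ci=ctrl.camera_info("wrist"); im,d=ctrl.get_image("wrist"); T=toolR().as_matrix(); print(T.round(4).tolist())
for n,z in [("board_grip",.024),("board_edge",.003)]:
    for q in ctrl.place_of(n,"wrist")[:1]: print(n,q["confidence"],q["point"],at_z([q["point"]],ci,z).round(4))
P=cloud(d,ci); i=im.astype(int); reg=(d>0)&(abs(P[...,0]-.613)<.11)&(abs(P[...,1]+.206)<.09)
def rect(m,n):
    m=cv2.morphologyEx(m.astype(np.uint8),cv2.MORPH_OPEN,np.ones((3,3),np.uint8))>0
    print(n,m.sum(),cv2.minAreaRect(P[m][:,:2].astype(np.float32)),P[m][:,2].mean().round(4))
rect(reg&(abs(P[...,2]-.04)<.004),"sink"); rect(reg&(i[...,2]>i[...,0]+40)&(P[...,2]<.03),"blue")
a=cv2.imread(f"pics/side_{s['clock']:.1f}.png") if False else None
import glob,os; f=max(glob.glob("pics/side_*.png"),key=os.path.getmtime); a=cv2.imread(f)
cv2.imwrite("pics/v4.png",np.hstack([cv2.resize(im[:,:,::-1],(400,300)),cv2.resize(a[210:330,140:300],(400,300))]))
```

```text
11.175 [ 0.5260306  -0.19616882  0.27628949] [ 0.89956071  0.25916738 -0.0552541 ]
side 133 bar top [0.0987 0.1014 0.1025] -0.0294
scene 92 bar top [0.0993 0.1032 0.1046] -0.026
[[-0.9983, 0.0037, -0.0577], [0.0577, 0.0008, -0.9983], [-0.0036, -1.0, -0.001]]
board_grip 0.83 [256.8, 104.0] [[ 0.6107 -0.2062  0.024 ]]
board_edge 0.92 [258.8, 51.9] [[ 0.6828 -0.2132  0.003 ]]
sink 636 ((0.6120591163635254, -0.20621563494205475), (0.04010331630706787, 0.0597384087741375), 86.2243881225586) 0.0402
blue 4404 ((0.6124851107597351, -0.20591668784618378), (0.11043111234903336, 0.14074590802192688), 84.16016387939453) 0.0087
```

View pics/v4.png

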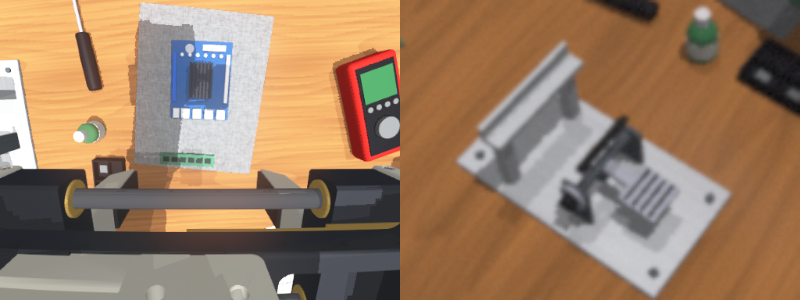

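Run:
```python
from h import *
for c in ["wrist","scene"]:
    ci=ctrl.camera_info(c); im,d=ctrl.get_image(c); P=cloud(d,ci)
    C=np.array([.6122,-.206]); t=np.radians(-5.5); x=np.array([np.cos(t),np.sin(t)]); y=np.array([-x[1],x[0]])
    bx=(P[...,:2]-C)@x; by=(P[...,:2]-C)@y
    for lo in np.arange(-.07,.07,.01):
        m=(d>0)&(abs(bx)<.013)&(by>=lo)&(by<lo+.01)
        if m.any(): print(round(lo,2),np.percentile(P[m][:,2],[50,95]).round(4),end=" ")
    print()
T=toolR().as_matrix(); e=np.array(ctrl.read_state()["eef_pos"])
for z in [.08,.014]: print((T.T@(np.array([.6122,-.206,z])-e)).round(4))
```

```text
-0.07 [0.0033 0.0044] -0.06 [0.0047 0.0151] -0.05 [0.0112 0.0161] -0.04 [0.0082 0.0095] -0.03 [0.0082 0.0097] -0.02 [0.0397 0.0412] -0.01 [0.0392 0.0412] 0.0 [0.0393 0.0413] 0.01 [0.0399 0.0415] 0.02 [0.0084 0.0098] 0.03 [0.0085 0.0096] 0.04 [0.0127 0.0162] 0.05 [0.0069 0.0156] 0.06 [0.0033 0.0046] 0.07 [0.003  0.0044] 
-0.07 [0.004  0.0081] -0.06 [0.0135 0.0193] -0.05 [0.008  0.0175] -0.04 [0.0101 0.0103] -0.03 [0.0374 0.0429] -0.02 [0.0404 0.0457] -0.01 [0.0405 0.0445] 0.0 [0.0395 0.0444] 0.01 [0.0296 0.0424] 0.02 [0.0103 0.0338] 0.03 [0.0094 0.0149] 0.04 [0.0145 0.0188] 0.05 [0.0075 0.0143] 0.06 [0.0038 0.0089] 0.07 [0.0033 0.0064] 
[-0.0858  0.1968  0.004 ]
[-0.0856  0.2628  0.004 ]
```

Call:
servo_tool --pt "-0.04 0.06 0.004 0 2.2 0" --pt "-0.0857 0.12 0.004 0 2.2 0" --pt "-0.0857 0.17 0.004 0 2.2 0" --pt "-0.0857 0.2 0.004 0 2.2 0" --pt "-0.0857 0.21 0.004 0 2.2 0" --pt "-0.0857 0.21 0.004 0 2.2 0" --pt "-0.0857 0.21 0.004 0 2.2 0" --pt "-0.0857 0.21 0.004 0 2.2 0" --grip -0.05

```text
clock: 12.52
eef_pos: [0.6131, -0.2063, 0.0686]
orientation: [0.032, -0.037, -0.706, 0.706]
force: [-0.3, 0.3, 0.2]
grip_width: 0.0483
```

Run:
```python
from h import *
T=toolR().as_matrix(); s=ctrl.read_state(); e=np.array(s["eef_pos"]); print(s["grip_width"],T.round(4).tolist())
print((T.T@(np.array([.6122,-.206,.015])-e)).round(4))
im,d=ctrl.get_image("wrist"); cv2.imwrite("pics/w5.png",im[:,:,::-1])
```

```text
0.048260447373330656 [[-0.9952, 0.0063, -0.0975], [0.0975, -0.0004, -0.9952], [-0.0063, -1.0, -0.0002]]
[ 0.0012  0.0536 -0.0002]
```

View pics/w5.png

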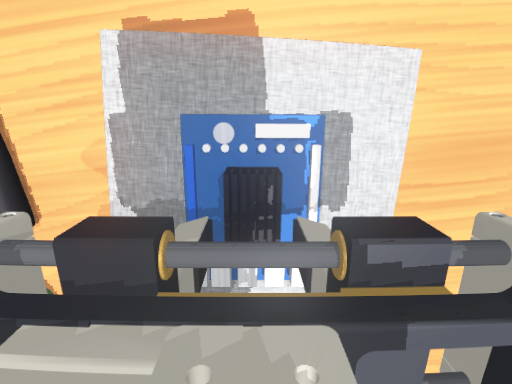

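Call:
servo_tool --pt "0.0012 0.025 0 0 0 0" --pt "0.0012 0.043 0 0 0 0" --pt "0.0012 0.05 0 0 0 0" --pt "0.0012 0.053 0 0 0 0" --pt "0.0012 0.0536 0 0 0 0" --pt "0.0012 0.0536 0 0 0 0"

```text
clock: 13.32
eef_pos: [0.6124, -0.2062, 0.0152]
orientation: [0.032, -0.037, -0.706, 0.706]
force: [-0.4, -0.2, 0.7]
grip_width: 0.0481
```

Call:
servo_tool --pt "0 0 0 0 0 0" --pt "0 0 0 0 0 0" --pt "0 0 0 0 0 0" --pt "0 0 0 0 0 0" --pt "0 0 0 0 0 0" --pt "0 0 0 0 0 0" --grip 1

```text
clock: 14.08
eef_pos: [0.6127, -0.2063, 0.0157]
orientation: [0.032, -0.037, -0.706, 0.706]
force: [-1.9, -0.2, 6.4]
grip_width: 0.0397
```

Call:
servo_tool --pt "0 -0.003 0 0 0 0" --pt "0 -0.01 0 0 0 0" --pt "0 -0.025 0 0 0 0" --pt "0 -0.05 0 0 0 0" --pt "0 -0.08 0 0 0 0" --pt "0 -0.11 0 0 0 0" --pt "0 -0.14 0 0 0 0" --pt "0 -0.17 0 0 0 0" --pt "0 -0.185 0 0 0 0" --pt "0 -0.185 0 0 0 0" --pt "0 -0.185 0 0 0 0"

```text
clock: 15.45
eef_pos: [0.6106, -0.2061, 0.1994]
orientation: [0.033, -0.036, -0.706, 0.706]
force: [-0.3, 0.2, -4.1]
grip_width: 0.0402
```

```bash
cat > tgt.py <<'E'
from h import *
H=np.array([.5493,.212]); t=-.0565; Rh=np.array([[np.cos(t),-np.sin(t),0],[np.sin(t),np.cos(t),0],[0,0,1]])
T=toolR().as_matrix(); s=ctrl.read_state(); e=np.array(s["eef_pos"]); print(s["clock"],e,s["force"],s["grip_width"],T.round(4).tolist()); print("tcp in holder",(Rh.T@(e-[*H,0])).round(4))
def tgt(p,n=""): print(n,(T.T@(Rh@np.array(p)+[*H,0]-e)).round(4))
E
python3 - <<'E'
from tgt import *
tgt([-.02,0,.2],"above"); tgt([-.012,0,.13],"low")
im,d=ctrl.get_image("wrist"); cv2.imwrite("pics/w6.png",im[:,:,::-1])
E
```

```text
15.45 [ 0.61059345 -0.20607973  0.19940871] [-0.31266703  0.15902842 -4.14425313] 0.04017194614890551 [[-0.9952, 0.0054, -0.0976], [0.0976, -0.0003, -0.9952], [-0.0054, -1.0, -0.0002]]
tcp in holder [ 0.0848 -0.414   0.1994]
above [ 0.1218 -0.0012 -0.4093]
low [ 0.1142  0.0689 -0.4096]
```

View pics/w6.png

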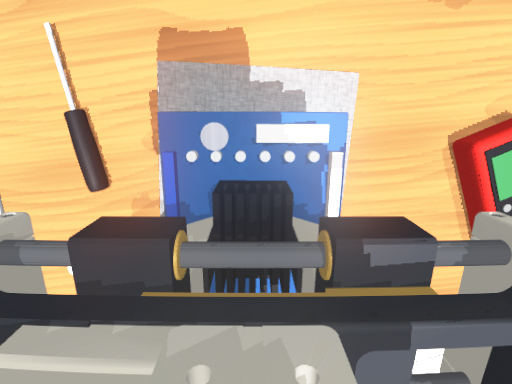

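Call:
servo_tool --pt "0.012 0 -0.03 0 0 0" --pt "0.024 0 -0.07 0 0 0" --pt "0.036 0 -0.11 0 0 0" --pt "0.048 0 -0.15 0 0 0" --pt "0.06 0 -0.19 0 -1 0" --pt "0.072 0 -0.23 0 -2 0" --pt "0.084 0 -0.27 0 -2.3 0" --pt "0.096 0 -0.31 0 -2.3 0" --pt "0.108 0 -0.35 0 -2.3 0" --pt "0.122 0 -0.38 0 -2.3 0" --pt "0.122 0 -0.4 0 -2.3 0" --pt "0.122 0 -0.409 0 -2.3 0" --pt "0.122 0 -0.409 0 -2.3 0" --pt "0.122 0 -0.409 0 -2.3 0"

```text
clock: 17.25
eef_pos: [0.5295, 0.2113, 0.1984]
orientation: [0.019, -0.023, -0.706, 0.707]
force: [0.6, -0.1, -1.9]
grip_width: 0.04
```

```bash
cat > meas.py <<'E'
from tgt import *
# board top plane & outline, and rail, in holder frame, from wrist
ci=ctrl.camera_info("wrist"); im,d=ctrl.get_image("wrist"); P=(cloud(d,ci)-[*H,0])@Rh; i=im.astype(int)
cv2.imwrite(f"pics/m_{s['clock']:.1f}.png",im[:,:,::-1])
z0=e[2]-.0127+.005; blue=(d>0)&(i[...,2]>i[...,0]+50)&(i[...,2]>i[...,1]+30)&(abs(P[...,2]-z0)<.02)&(abs(P[...,1])<.08)
q=P[blue]; A=np.c_[q[:,:2],np.ones(len(q))]; w=np.ones(len(q))
for _ in range(8):
    c=np.linalg.lstsq(A*w[:,None],q[:,2]*w,rcond=None)[0]; w=(abs(A@c-q[:,2])<.0025)*1.
print("board plane slope x,y (rad)",c[:2].round(4),"top z at tcp",(c@[*(Rh.T@(e-[*H,0]))[:2],1]).round(4),"expect",z0.round(4),len(q))
for lo in (-.05,-.03,-.01,.01,.03):
    b=blue&(P[...,1]>lo)&(P[...,1]<lo+.02)
    if b.sum()>10: print("edge x at y",round(lo+.01,2),np.percentile(P[b][:,0],99).round(4),end="; ")
print("y lims",np.percentile(q[w>0][:,1],[.5,99.5]).round(4))
r=(d>0)&(abs(P[...,0]-.07)<.03)&(abs(P[...,1])<.08)&(abs(P[...,2]-.1165)<.0025)
if r.sum()>20: print("upstand",cv2.minAreaRect(P[r][:,:2].astype(np.float32)),P[r][:,2].mean(), "x",np.percentile(P[r][:,0],[2,98]))
E
python3 meas.py
```

```text
17.25 [0.5294669  0.21131697 0.19843247] [ 0.56328086 -0.072915   -1.86866737] 0.039950512147325555 [[-0.9982, 0.0046, -0.0595], [0.0595, -0.0011, -0.9982], [-0.0047, -1.0, 0.0008]]
tcp in holder [-0.0198 -0.0018  0.1984]
board plane slope x,y (rad) [-0.0037 -0.0002] top z at tcp 0.1912 expect 0.1907 13071
edge x at y -0.04 0.0493; edge x at y -0.02 0.0493; edge x at y 0.0 0.0493; edge x at y 0.02 0.0493; edge x at y 0.04 0.049; y lims [-0.0556  0.0522]
upstand ((0.07349248230457306, 0.0018522962927818298), (0.006452857982367277, 0.12985247373580933), 0.18770267069339752) 0.11665747968175882 x [0.07047283 0.07611935]
```

Run:
```python
from tgt import *
tgt([-.0095,.0012,.135],"a"); tgt([-.0095,.0012,.116],"b"); tgt([0,.0012,.116],"c")
```

```text
17.3 [0.52941185 0.21139312 0.19852589] [ 0.62193984  0.17290101 -2.42949371] 0.03980138810528086 [[-0.9982, 0.0047, -0.0595], [0.0595, -0.001, -0.9982], [-0.0048, -1.0, 0.0007]]
tcp in holder [-0.0198 -0.0017  0.1985]
a [-0.01    0.0636 -0.003 ]
b [-0.0099  0.0826 -0.003 ]
c [-0.0194  0.0826 -0.003 ]
```

Call:
servo_tool --pt "-0.01 0.02 -0.003 0 0 0" --pt "-0.01 0.04 -0.003 0 0 0" --pt "-0.01 0.058 -0.003 0 0 0" --pt "-0.01 0.066 -0.003 0 0 0" --pt "-0.01 0.072 -0.003 0 0 0" --pt "-0.01 0.077 -0.003 0 0 0" --pt "-0.01 0.08 -0.003 0 0 0" --pt "-0.01 0.0826 -0.003 0 0 0" --pt "-0.01 0.0826 -0.003 0 0 0"

```text
clock: 18.42
eef_pos: [0.54, 0.2137, 0.116]
orientation: [0.019, -0.023, -0.706, 0.707]
force: [-0.1, -0.7, -3.1]
grip_width: 0.0399
```

```bash
python3 meas.py
```

```text
18.425 [0.53997142 0.21369363 0.11599391] [-0.11282243 -0.72729863 -3.12854462] 0.03989141964662357 [[-0.9982, 0.0048, -0.0595], [0.0595, -0.001, -0.9982], [-0.0049, -1.0, 0.0007]]
tcp in holder [-0.0094  0.0012  0.116 ]
board plane slope x,y (rad) [-0.0031 -0.0004] top z at tcp 0.1087 expect 0.1083 13179
edge x at y -0.04 0.0596; edge x at y -0.02 0.0596; edge x at y 0.0 0.0596; edge x at y 0.02 0.0597; edge x at y 0.04 0.0593; y lims [-0.0526  0.0552]
upstand ((0.05986810475587845, 0.0016469135880470276), (0.13042935729026794, 0.03338000550866127), 89.88654327392578) 0.1163241022237997 x [0.04374918 0.07631977]
```

Call:
servo_tool --pt "-0.003 0 0 0 0 0" --pt "-0.006 0 0 0 0 0" --pt "-0.0075 0 0 0 0 0" --pt "-0.0085 0 0 0 0 0" --pt "-0.009 0 0 0 0 0" --pt "-0.0095 0 0 0 0 0" --pt "-0.0095 0 0 0 0 0"

```text
clock: 19.35
eef_pos: [0.5495, 0.2132, 0.1161]
orientation: [0.019, -0.023, -0.707, 0.707]
force: [-0.6, -0.1, -3.7]
grip_width: 0.0396
```

Call:
servo_tool --pt "-0.0004 0 0 0 0 0" --pt "-0.0008 0 0 0 0 0" --pt "-0.0012 0 0 0 0 0" --pt "-0.0012 0 0 0 0 0"

```text
clock: 19.85
eef_pos: [0.5501, 0.2131, 0.116]
orientation: [0.019, -0.022, -0.706, 0.707]
force: [-3.6, -0.2, -1.3]
grip_width: 0.04
```

Call:
servo_tool --pt "0.0006 0.0004 0 0 0 0" --pt "0.0006 0.0008 0 0 0 0" --pt "0.0006 0.0012 0 0 0 0" --pt "0.0006 0.0016 0 0 0 0" --pt "0.0006 0.002 0 0 0 0" --pt "0.0006 0.0023 0 0 0 0" --pt "0.0006 0.0023 0 0 0 0"

```text
clock: 20.72
eef_pos: [0.5495, 0.2132, 0.1137]
orientation: [0.019, -0.022, -0.706, 0.707]
force: [0.2, 0.7, -2.4]
grip_width: 0.0401
```

Call:
servo_tool --pt "0 0.0004 0 0 0 0" --pt "0 0.0008 0 0 0 0" --pt "0 0.0012 0 0 0 0" --pt "0 0.0012 0 0 0 0"

```text
clock: 21.22
eef_pos: [0.5496, 0.2132, 0.1135]
orientation: [0.019, -0.023, -0.706, 0.707]
force: [-3.4, -2.1, 9.0]
grip_width: 0.0398
```

Call:
servo_tool --pt "0 -0.0001 0 0 0 0" --pt "0 -0.0001 0 0 0 0"

```text
clock: 21.48
eef_pos: [0.5497, 0.2132, 0.1135]
orientation: [0.019, -0.023, -0.706, 0.707]
force: [-0.1, 0.4, 0.1]
grip_width: 0.0399
```

```bash
python3 meas.py; python3 st.py
```

```text
21.475 [0.54972992 0.21324574 0.11354269] [-0.08343406  0.35759187  0.06360969] 0.03992437843814297 [[-0.9982, 0.0048, -0.0592], [0.0592, -0.0011, -0.9982], [-0.0049, -1.0, 0.0008]]
tcp in holder [0.0004 0.0013 0.1135]
board plane slope x,y (rad) [-0.0052 -0.0002] top z at tcp 0.1063 expect 0.1058 13052
edge x at y -0.04 0.0689; edge x at y -0.02 0.0688; edge x at y 0.0 0.0694; edge x at y 0.02 0.0695; edge x at y 0.04 0.0691; y lims [-0.0525  0.0554]
upstand ((0.05847682058811188, 0.001809149980545044), (0.13051246106624603, 0.036313820630311966), 89.86979675292969) 0.11663487711398755 x [0.05694108 0.07636278]
21.525 [0.54975764 0.21325533 0.11356324] [-0.31152792  0.24279713  0.54824688]
side 240 bar top [0.1057 0.1076 0.1084] -0.0324
scene 76 bar top [0.1062 0.1084 0.1093] 0.0192
```

Board is seated, level, against the upstand. Release a little, then lift.

Call:
servo_tool --pt "0 0 0 0 0 0" --pt "0 0 0 0 0 0" --pt "0 0 0 0 0 0" --pt "0 0 0 0 0 0" --grip -0.05

```text
clock: 22.12
eef_pos: [0.5498, 0.2133, 0.1136]
orientation: [0.019, -0.023, -0.706, 0.707]
force: [-0.3, 0.6, 0.8]
grip_width: 0.0481
```

Call:
servo_tool --pt "0 -0.01 0 0 0 0" --pt "0 -0.03 0 0 0 0" --pt "0 -0.06 0 0 0 0" --pt "0 -0.1 0 0 0 0" --pt "0.02 -0.15 0 0 0 0" --pt "0.04 -0.19 0 0 0 0" --pt "0.06 -0.2 0 0 0 0" --pt "0.06 -0.2 0 0 0 0"

```text
clock: 23.12
eef_pos: [0.4879, 0.2176, 0.3144]
orientation: [0.018, -0.023, -0.707, 0.707]
force: [0.5, -0.2, -0.6]
grip_width: 0.0485
```

Run:
```python
from tgt import *
ci=ctrl.camera_info("wrist"); im,d=ctrl.get_image("wrist"); P=(cloud(d,ci)-[*H,0])@Rh; i=im.astype(int)
b=(d>0)&(i[...,2]>i[...,0]+50)&(i[...,2]>i[...,1]+30)&(abs(P[...,2]-.106)<.012)&(abs(P[...,1])<.08)
q=P[b]; c=np.linalg.lstsq(np.c_[q[:,:2],np.ones(len(q))],q[:,2],rcond=None)[0]; print("slopes",c.round(4),"rect",cv2.minAreaRect(q[:,:2].astype(np.float32)),"edge",np.percentile(q[:,0],99.5))
for n,z in [("board_edge",.1005),("board_grip",.1215)]:
    for r in ctrl.place_of(n,"wrist")[:1]: print(n,r["confidence"],((at_z([r["point"]],ci,z)-[*H,0])@Rh).round(4))
a=ctrl.get_image("side")[0]
cv2.imwrite("pics/v7.png",np.hstack([cv2.resize(im[:,:,::-1],(400,300)),cv2.resize(a[190:340,130:330,::-1],(400,300))]))
```

```text
23.125 [0.48786467 0.21757    0.31442236] [ 0.45275293 -0.22634381 -0.63856629] 0.04849976426933266 [[-0.9983, 0.0065, -0.0577], [0.0577, -0.0006, -0.9983], [-0.0066, -1.0, 0.0002]]
tcp in holder [-0.0617  0.0021  0.3144]
slopes [-0.0098  0.0177  0.1066] rect ((-0.00021676719188690186, 0.0018914639949798584), (0.10893367975950241, 0.13913555443286896), 89.8798599243164) edge 0.06803573027441727
board_edge 0.77 [[0.0709 0.0003 0.1005]]
board_grip 0.56 [[-0.0005  0.0032  0.1215]]
```

View pics/v7.png

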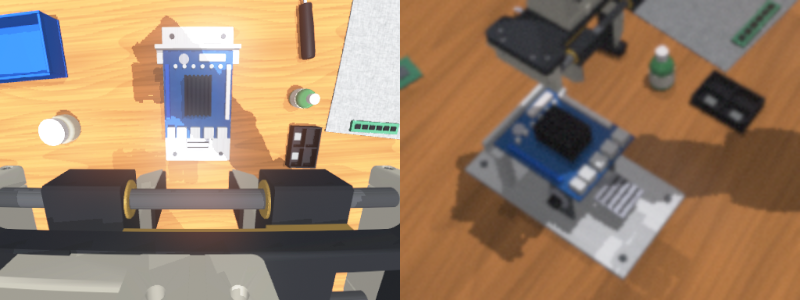

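```bash
python3 -c "
from station import ctrl; print(ctrl.sign_off())"
```

```text
the job is handed in; nothing more can be done
None
```

The stand is up at its stop and the board is lying on it, released and level. I handed the job in at about 23 s of the 72 s allowed.

- **Stand:** I pressed the pedal along its arc; the highest force I read on the fingers was about 7 N. The force fell to near zero past over-centre, and the bar top then measured about 101 mm, so it has snapped up. The pedal still looked down in the last side picture, taken with the board on.
- **Board:** I lifted it by the heat sink, moved it over the holder and felt for the upstand at about 3.5 N. I lowered it until it rested on the bar and ledge, where the wrist force read +9 N, roughly 12 N allowing for the board's weight. Then I opened the fingers slightly and lifted clear.
- **Last checks:**

| Check | Measured | Allowed |
|---|---|---|
| Plain edge position along the holder | 68–71 mm | 64.5–73 mm |
| Off-centre sideways | about 2 mm | 15 mm |
| Square to the holder | within about 0.01 rad | 0.12 rad |
| Level | within about 0.02 rad | 0.1 rad |

The edge estimates differ by up to 3 mm, but all are within the limits. The ports face the pedal, and the robot was clear of everything. In the last picture the tray, bottle, memory module, jar and screwdriver looked undisturbed, judged by eye only. The meter was out of view there; the arm never went near it.

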